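# Start up the wood-burning corner

### The job

Start up the wood-burning corner by pressing only, in this order: first switch on the fume extractor by pushing the raised end of its rocker down until it has tipped fully over, then push the long bar key on the pen station fully in so that it stays in, and last press the loose timer's round top all the way down and let it spring back. Leave the two small square keys alone, and do not lift, tip or shift the timer or any of the other things on the table.

Things in the scene. Friction and masses are not known exactly. Their poses are not given: they have to be found in the camera images.
- extractor: Down-draught fume extractor, bolted to the table: low grey painted metal box, 200 mm (x) by 220 mm (y) by 85 mm tall, with a slotted grille over the far part of its top and one rocker switch on the near part. Origin: centre of its underside; z up, its -x side faces roughly to the robot (turned up to 0.4 rad). The rocker's pivot lies at (-66, 0, 97) mm in this frame, its pivot axis is along y.
- rocker (a joint): Tilt of the extractor's rocker switch, a grey paddle 56 mm long (along the extractor's x), 30 mm wide, 8 mm thick, standing clear of the box top. 0 to 0.06 rad at the start: off, its near (-x) end raised about 5 mm above the pivot; 0.4: fully over, on, near end down. It stays where it is left: its friction takes 0.025 N m, so 1 to 3 N at the raised end, until it meets its stop.
- rocker_end (a point): Point on the top face of the rocker, on its centre line, 22 mm from the pivot towards the end that is raised at the start (rocker's tip is 6 mm further out). Moves with the rocker: at about 105 mm height when off, 97 mm when fully over; the box top is at 85 mm.
- burner: Power station for wood-burning pens, bolted to the table: grey plastic box, 180 mm (x) by 200 mm (y) by 70 mm tall. On its top: one long bar key on the near (-x) part, a dark display in the middle, two small square keys at the far corners (+x, left and right). Origin: centre of its underside; z up, -x side faces roughly to the robot (turned up to 0.4 rad).
- bar_key (a joint): How far the long bar key is pressed (m): 0 out, 0.006 fully in. It slides straight down and stays as deep as it was pushed; it takes 2.5 N of friction, then meets a stop.
- bar_key_top (a point): Centre of the top face of the long bar key, 22 mm (burner's x) by 54 mm (burner's y), 82 mm above the table when out, 76 mm when fully in (the box top is at 70 mm). It lies at (-56, 0) mm in the burner's frame.
- key_l (a joint): How far the left small square key (18 x 18 mm, at (55, 55) mm in the burner's frame, spring return, 6 mm travel) is pressed (m); to be left alone.
- key_r (a joint): The same for the right small square key, at (55, -55) mm in the burner's frame; to be left alone.
- timer: Loose warm-up timer, 0.2 to 0.35 kg: a squat grey puck, 68 mm across at the foot, 60 mm at its shoulder 40 mm up, with a round black push top. It stands on the table. Origin: centre of its underside; z up.
- timer_button (a joint): How far the timer's push top is pressed (m): 0 out, 0.006 fully down. Spring return: starts to move at 1.5 N, fully down at 4.5 N.
- timer_top (a point): Centre of the timer's round push top, 38 mm across, 52 mm above the table when out; it stands 12 mm over the timer's shoulder, so it is still 6 mm over it when fully down.
- cup: Bystander, loose: white handleless porcelain cup, 76 mm across, 62 mm tall. Origin at the centre of its underside.
- disc_small: Bystander, loose: flat wooden slice, 36 mm across, 11 mm thick. Origin at the centre of its underside.
- disc_large: Bystander, loose: flat wooden slice, 48 mm across, 11 mm thick. Origin at the centre of its underside.
- figure: Bystander, loose: small turned wooden figure, 48 mm across its foot, 88 mm tall. Origin at the centre of its underside.
- driver: Bystander, loose: screwdriver about 200 mm long lying flat on the table.
- glue: Bystander, loose: glue bottle, 56 mm across, 130 mm tall. Origin at the centre of its underside.
Not all that is in view belongs to the job. Leave any green or yellow look-alike of the timer alone.

How it is judged:
On the way, in this order (a step that is already met when the one before it is completed fails the run):
1. the extractor's rocker is tipped fully over (value of joint rocker above 0.33 rad), for 0.1 s.
2. the long bar key is pushed fully in (value of joint rocker above 0.33 rad and value of joint bar_key above 0.005 m), for 0.1 s.
3. the timer's top is pressed down (all of step 2 and value of joint timer_button above 0.0045 m), for 0.05 s.
At the end, for the whole second after the job is handed in: The rocker is tipped over (above 0.33 of 0.4 rad), the bar key is in (above 5 of 6 mm), the timer's top has sprung back (below 1.5 mm), the timer stands upright (within 0.1 rad), at rest, within 25 mm of where it was, and every bystander is within 30 mm of where it was (all of step 2 and value of joint timer_button below 0.0015 m and distance of timer from where it was at the start of the episode below 0.025 m and angle between timer's own z axis and vertical below 0.1 rad and linear speed of timer below 0.02 m/s and distance of each of cup, disc_small, disc_large, figure, driver, glue from where it was at the start of the episode below 0.03 m); the robot touches nothing.
It fails at once if the bar key is pushed in (3 mm) before the extractor is on (value of joint bar_key above 0.003 m and value of joint rocker below 0.33 rad).
It fails at once if the timer is pressed (3 mm) before the bar key is in (value of joint timer_button above 0.003 m and value of joint bar_key below 0.005 m).
It fails at once if a small square key is pressed (3 mm) (value of joint any of key_l, key_r above 0.003 m).
It fails at once if the timer is lifted (8 mm), tipped (0.25 rad) or shifted (25 mm) (height (world z) of timer above 0.008 m or angle between timer's own z axis and vertical above 0.25 rad or distance of timer from where it was at the start of the episode above 0.025 m).
It fails at once if a bystander is shifted or lifted more than 30 mm (distance of any of cup, disc_small, disc_large, figure, driver, glue from where it was at the start of the episode above 0.03 m).
It also fails if it takes over 51 s, if anything falls off the work surface, if the arm or the gripper's body presses on something with over 40 N, if the wrist force passes 120 N, or if a joint passes its speed limit or range.

### The arm

A 7-joint arm with a two-finger parallel gripper is mounted at the origin on the work surface. World frame = base frame: x ahead of the robot, y to its left, z up, the work surface at z = 0. Lengths are in m, angles in rad, forces in N, time in s.
With the tool pointing down it reaches from about 0.425 to 0.825 m from the base axis. Payload 3.6 kg.
Tool frame: the origin (TCP) lies at the very end of the fingers, on their centre line; the grasp point (between the pads) lies 19 mm behind it; z points along the fingers, y is the line along which they close (so a half turn about z gives the same grasp; the last joint's range is limited). The gripper opens to 85 mm and grips with 20 to 120 N. Pads are 22 mm wide; open, the fingers measure 114 mm over their backs; the gripper's body (76 mm by 85 mm) begins 54 mm behind the grasp point. The pads swing forward as they close: fully open they stand 13 mm farther back than shut.
Start: joints at [-1.371, 0.615, -0.013, 1.423, 0.008, 1.103, -0.04], TCP at [0.145, 0.633, 0.231] pointing down, gripper open.
Joint ranges: [-3.12, 3.12], [-0.3, 2.06], [-1.34, 1.32], [0.26, 2.42], [-1.36, 4.5], [0.01, 1.98], [-2.84, 2.84]. Speed limits (rad/s): [2.79, 2.79, 3.14, 3.14, 3.14, 3.14, 3.14].

### API

Orientations are given as a unit quaternion [w, x, y, z].
In Python, from bench import robot gives the robot as it stands. The module is installed in compiled form; this text tells all that it offers. Calls block until the motion is done:
- robot.move_to(position, orientation): joint-space move of the TCP to a pose.
- robot.move_l(position, attitude=None, v=0.15, max_force=None): straight line of the TCP; attitude=None keeps the orientation; v is the mean speed in m/s. With max_force (N) it stops when the force on the tool has changed by that much, and returns True; else False.
- robot.goto_joints(angles): joint-space move.
- robot.release() and robot.grab(grip_force=None): open the fingers fully, or close them until they stop; grip_force is the grip in N (None keeps the last).
- robot.dwell(seconds).
- robot.solve_ik(position, orientation): joint angles nearest the present ones, or None.
- robot.read_state(): the state.
- robot.read_camera(name): name is "scene" or "side" or "wrist"; returns (picture, depth): 400x640x3 uint8, red, green, blue; 400x640 float32, m along the optical axis (not along the pixel's ray), 0 where there is no reading.
- robot.calibration(name): a dict with "camera_matrix" (3x3 intrinsics, pixels), "distortion" ([k1, k2, p1, p2, k3] as OpenCV has them; the pictures are not rectified), "R" (3x3) and "t" (3): a world point X has camera coordinates R X + t. Camera axes: x right, y down, z forward; pixel columns grow to the right and rows downward; lengths in m; the calibration is good to about 2 mm. A picture is of the moment at which its call begins: read the wrist's pose just before it. calibration takes no time and is no camera call; for the wrist camera it gives the pose at the moment of the call.
A pose or a line that the arm cannot do raises robot.PlanningError and nothing moves.
- robot.job_done(): hands the job in; it is judged then, once.
Trained networks look in the newest picture that a camera, given by its name, has taken for a name from the list of things; names that differ only in an ending like _2 or _b are one class to them, and where a whole thing is asked for, a point or a joint stands for the part that bears it (a point fixed in the world has none). Each returns a list of dicts, best first, with "score" (0 to 1); they miss things now and then, are a little off and sometimes report something else, mostly with a low value. They report only what shows in the picture. A call takes as long as a camera call. They do not tell look-alikes from the thing itself.
- robot.recognise(camera, query): "extent" ([left, top, right, bottom] as shares, 0 to 1, of the picture: columns of its width, rows of its height, round what is visible of it).
- robot.outline_of(camera, query): "mask" (400x640 bool, what is visible of it) and "extent" ([left, top, right, bottom] as shares, 0 to 1, of the picture: columns of its width, rows of its height, round what is visible of it).
- robot.spot_point(camera, query): "point" ([column, row] as shares, 0 to 1, of the picture: columns of its width, rows of its height: a listed point, or the origin of a listed thing).
The state is a dict: "time_s": time; "q": joint angles; "joint_vel": joint speeds; "joint_efforts": joint torques, N m; "eef_pos": TCP position; "tcp_rot": TCP orientation; "ft_force": force on the tool from outside, world axes, zero at the start; "wrist_torque": the same for the moment, N m; "finger_gap": finger opening in m; "grip_force": force on a finger pad.
Only numpy, scipy, OpenCV 4.12 (cv2) and the standard library are available. Lean on these libraries where they do the work, as an engineer would, in place of code of your own. Each camera call takes 0.05 s, during which the arm holds its last target. There are 200 camera calls.

## Working session

There is one attempt and no reset: what is moved stays moved. The work goes in short steps, each a Python script; the robot and the scene stay as the last script left them, time stands still between calls to the robot, and variables do not carry over. Pictures are saved under pics/ and viewed, at most 10 in all, crops included, and the job is handed in when it is done.

```bash
mkdir -p pics
cat > h.py <<'E'
import numpy as np, cv2
from bench import robot
def world(cam,uv,depth=None,z=None):
    """pixels -> world, by depth or by plane z"""
    c=robot.calibration(cam);R=np.array(c["R"]);t=np.array(c["t"])
    uv=np.atleast_2d(np.asarray(uv,float))
    n=cv2.undistortPoints(uv[:,None],np.array(c["camera_matrix"]),np.array(c["distortion"]))[:,0]
    d=np.c_[n,np.ones(len(n))]
    if z is None: return (d*np.asarray(depth).reshape(-1,1)-t)@R
    o=-R.T@t; r=d@R
    return o+r*((z-o[2])/r[:,2])[:,None]
E
python3 - <<'E'
from h import *
for cam in ("scene","side"):
    p,d=robot.read_camera(cam)
    cv2.imwrite(f"pics/{cam}0.png",p[:,:,::-1]); np.save(f"{cam}_d.npy",d)
    for q,z in (("rocker_end",.105),("bar_key_top",.082),("timer_top",.052)):
        for r in robot.spot_point(cam,q)[:3]:
            uv=np.array(r["point"])*[640,400]
            dd=d[int(uv[1]),int(uv[0])]
            print(cam,q,round(r["score"],2),uv.round(),world(cam,uv,z=z).round(3),world(cam,uv,dd).round(3))
    for q in ("extractor","burner"):
        for r in robot.spot_point(cam,q)[:2]:
            uv=np.array(r["point"])*[640,400]; print(cam,q,round(r["score"],2),world(cam,uv,z=0).round(3))
print(robot.read_state())
E
```

```text
scene rocker_end 0.54 [354. 155.] [[0.537 0.285 0.105]] [[0.477 0.407 0.004]]
scene bar_key_top 0.78 [220. 288.] [[ 0.508 -0.316  0.082]] [[ 0.507 -0.316  0.082]]
scene timer_top 0.58 [296. 207.] [[0.484 0.029 0.052]] [[0.484 0.029 0.052]]
scene timer_top 0.52 [274. 229.] [[ 0.483 -0.078  0.052]] [[ 0.483 -0.078  0.052]]
scene timer_top 0.47 [311. 183.] [[0.463 0.143 0.052]] [[0.461 0.145 0.05 ]]
scene extractor 0.79 [[0.638 0.275 0.   ]]
scene extractor 0.46 [[0.443 0.076 0.   ]]
scene burner 0.64 [[ 0.566 -0.323  0.   ]]
side rocker_end 0.65 [281. 299.] [[0.54  0.279 0.105]] [[0.54  0.279 0.106]]
side bar_key_top 0.42 [400. 133.] [[ 0.501 -0.306  0.082]] [[ 0.502 -0.308  0.08 ]]
side timer_top 0.76 [359. 233.] [[0.48  0.036 0.052]] [[0.48  0.036 0.052]]
side timer_top 0.49 [347. 273.] [[0.463 0.142 0.052]] [[0.463 0.142 0.052]]
side timer_top 0.49 [376. 197.] [[ 0.486 -0.085  0.052]] [[ 0.487 -0.088  0.049]]
side extractor 0.86 [[0.631 0.279 0.   ]]
side extractor 0.26 [[0.482 0.036 0.   ]]
side burner 0.8 [[ 0.559 -0.344  0.   ]]
{'time_s': 0.6, 'q': array([-1.37150848,  0.6148983 , -0.01262009,  1.42337772,  0.00811537,
        1.10339241, -0.04043351]), 'joint_vel': array([ 1.17608620e-03, -1.16453899e-03,  1.54101297e-03, -6.45083311e-04,
       -1.35684496e-04,  1.38473505e-03, -6.40899970e-05]), 'joint_efforts': array([-8.00654670e-04, -4.68827677e+01,  2.58613788e-01, -1.71253055e+01,
        1.00855643e-02,  1.86144127e-03,  1.65753235e-06]), 'eef_pos': array([0.14548486, 0.63349319, 0.23130567]), 'tcp_rot': array([-1.84910226e-05,  1.12638394e-01,  9.93636046e-01, -1.11333229e-05]), 'ft_force': array([-0.04335378,  0.29459109,  1.29937227]), 'wrist_torque': array([-0.05315546,  0.02023956, -0.00095729]), 'grip_force': 0.0, 'finger_gap': 0.08550297539120365}
```

View pics/scene0.png

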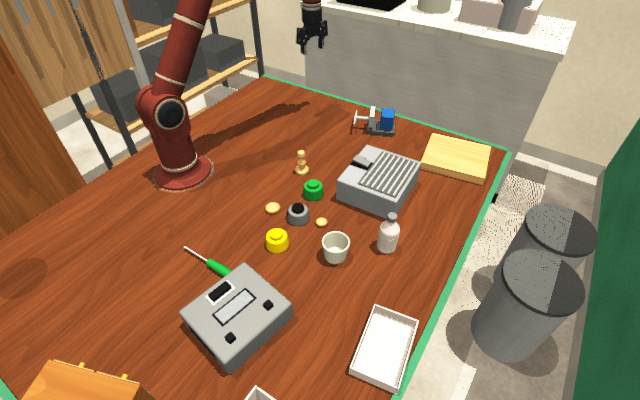

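View pics/side0.png

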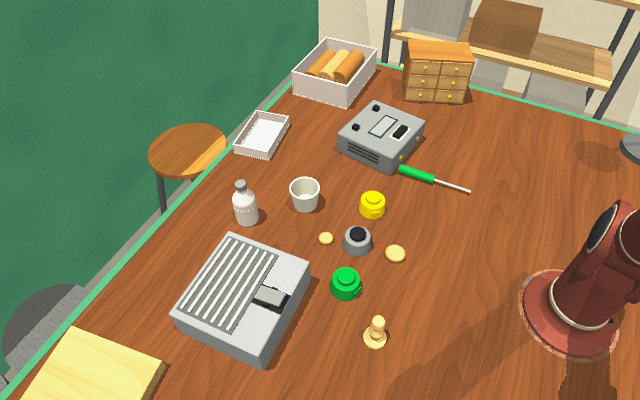

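Run:
```python
import cv2
a=cv2.imread("pics/side0.png")[170:320,240:420]
cv2.imwrite("pics/crop.png",cv2.resize(a,None,fx=4,fy=4,interpolation=2))
```

```text
(no output)
```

View pics/crop.png

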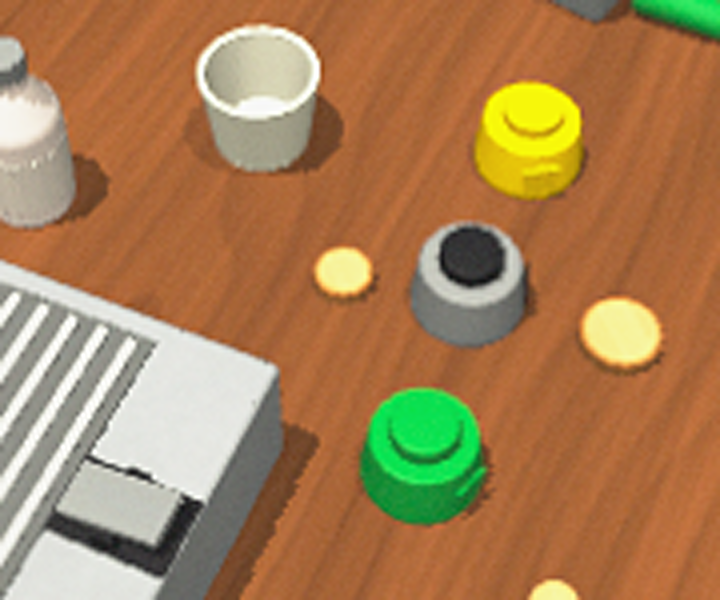

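The side crop shows three timer-like things: yellow at side (372,204), grey with a black top at (358,234) and green at (346,283). The grey and black one matches the description and the other two are look-alikes. The rocker is at side (271,297) and the bar key at side (400,132) and scene (220,291). Next I'll refine the box poses from the depth clouds.

Run:
```python
from h import *
P=[];C=[]
for cam in ("scene","side"):
    d=np.load(f"{cam}_d.npy").astype(float); img=cv2.imread(f"pics/{cam}0.png")
    v,u=np.nonzero(d>0); w=world(cam,np.c_[u,v],d[v,u]); c=img[v,u].max(1)
    for name,ctr,z,off in (("extr",(.635,.277),.085,(-66,0)),("burn",(.562,-.333),.070,(-56,0))):
        m=(abs(w[:,2]-z)<.006)&(np.hypot(w[:,0]-ctr[0],w[:,1]-ctr[1])<.17)
        (cx,cy),s,a=cv2.minAreaRect((w[m,:2]*1000).astype(np.float32))
        a=(a+45)%90-45; r=np.radians(a); R=np.array([[np.cos(r),-np.sin(r)],[np.sin(r),np.cos(r)]])
        print(cam,name,np.round([cx,cy],1),np.round(s,1),"yaw",round(r,3),"pt",(R@off+[cx,cy]).round(1))
        if name=="extr":
            k=(w[:,2]>.0945)&(w[:,2]<.115)&(np.hypot(*(w[:,:2]*1000-(R@off+[cx,cy])).T)<40)
            L=(w[k,:2]*1000-[cx,cy])@R
            print("  rocker pts",k.sum(),L.min(0).round(),L.max(0).round(),w[k,2].max().round(3))
        else:
            k=(w[:,2]>.077)&(w[:,2]<.09)&(np.hypot(*(w[:,:2]*1000-(R@off+[cx,cy])).T)<45)
            print("  bar pts",k.sum(),w[k].mean(0).round(4))
    k=(abs(w[:,2]-.052)<.004)&(np.hypot(w[:,0]-.482,w[:,1]-.032)<.03)
    print("  timer",k.sum(),w[k].mean(0).round(4))
```

```text
scene extr [634.3 280.8] [202.6 222.9] yaw 0.042 pt [568.4 278. ]
  rocker pts 135 [-95. -20.] [-39.  19.] 0.11
scene burn [ 564.4 -329.1] [200.  181.4] yaw -0.185 pt [ 509.3 -318.8]
  bar pts 202 [ 0.5103 -0.3202  0.0816]
  timer 88 [0.4863 0.0317 0.0528]
side extr [632.1 281.6] [200.9 221. ] yaw 0.042 pt [566.2 278.8]
  rocker pts 458 [-94. -20.] [-38.  21.] 0.108
side burn [ 561.  -327.6] [202.9 182.8] yaw -0.177 pt [ 505.9 -317.8]
  bar pts 119 [ 0.5076 -0.3156  0.082 ]
  timer 166 [0.4829 0.0353 0.0526]
```

```bash
cat >> h.py <<'E'
def down(yaw,pos):
    """tool down, tool y along the box's y; the half turn with the smaller last joint"""
    c=[np.array([0,np.cos(a/2),np.sin(a/2),0]) for a in (yaw,yaw+np.pi)]
    s=[(abs(q[6]),i) for i,o in enumerate(c) if (q:=robot.solve_ik(pos,o)) is not None]
    return c[min(s)[1]]
def press(x,y,z_top,yaw,depth,f,z0=.22):
    o=down(yaw,[x,y,z0]); robot.move_to([x,y,z0],o)
    robot.move_l([x,y,z_top+.02])
    robot.dwell(.3)
    hit=robot.move_l([x,y,z_top-depth],v=.02,max_force=f)
    robot.dwell(.3); s=robot.read_state()
    print("hit",hit,"z",s["eef_pos"].round(4),"F",s["ft_force"].round(1))
    robot.move_l([x,y,z0]); print("t",robot.read_state()["time_s"],s["q"].round(2))
E
python3 - <<'E'
from h import *
robot.grab(20)
press(.5413,.2773,.105,.042,.014,12)
p,d=robot.read_camera("side")
a=p[200:350,180:360,::-1]; cv2.imwrite("pics/rock.png",cv2.resize(a,None,fx=4,fy=4,interpolation=2))
v,u=np.nonzero(d>0); w=world("side",np.c_[u,v],d[v,u])
r=.042;R=np.array([[np.cos(r),-np.sin(r)],[np.sin(r),np.cos(r)]])
L=(w[:,:2]*1000-[567.3,278.4])@R
for x in (-24,-15,0,15,24):
    k=(abs(L[:,0]-x)<4)&(abs(L[:,1])<8)&(w[:,2]>.07)&(w[:,2]<.13); print(x,np.median(w[k,2]).round(4))
E
```

```text
hit True z [0.5403 0.2773 0.0972] F [-1.2 -0.6  5.7]
t 6.9333 [-0.5   0.7  -0.01  1.69  0.01  0.75  1.09]
-24 0.0964
-15 0.0985
0 0.1013
15 0.1043
24 0.1058
```

View pics/rock.png

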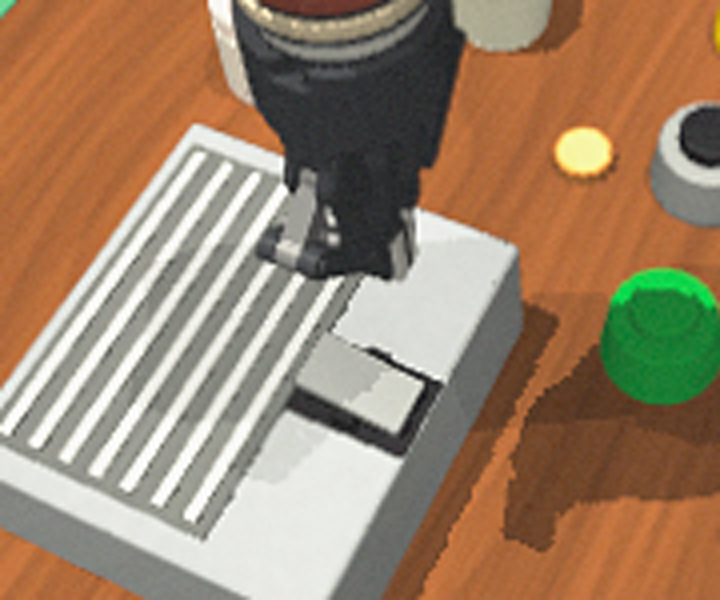

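The paddle now slopes 9.4 mm over 48 mm with its near end at 96.5 mm, so it is fully over. Next is the bar key.

Run:
```python
from h import *
press(.508,-.318,.082,-.181,.011,15)
for cam in ("side","scene"):
    p,d=robot.read_camera(cam)
    v,u=np.nonzero(d>0); w=world(cam,np.c_[u,v],d[v,u])
    r=-.181;R=np.array([[np.cos(r),-np.sin(r)],[np.sin(r),np.cos(r)]])
    L=(w[:,:2]*1000-[508,-318])@R
    k=(abs(L[:,0])<7)&(abs(L[:,1])<20)&(w[:,2]<.1); b=(abs(L[:,0])<28)&(abs(abs(L[:,1])-45)<8)&(w[:,2]<.1)
    print(cam,k.sum(),np.median(w[k,2]),"box",np.median(w[b,2]))
```

```text
hit True z [ 0.508  -0.3179  0.0761] F [0.1 0.6 5.5]
t 13.0 [-0.01  0.94  0.99  1.75 -0.94  1.   -0.4 ]
side 45 0.07656960048673943 box 0.07057896558473332
scene 88 0.07575762177656134 box 0.06979833311305197
```

Run:
```python
from h import *
press(.4845,.0335,.052,.07,.0075,9)
p,d=robot.read_camera("side")
v,u=np.nonzero(d>0); w=world("side",np.c_[u,v],d[v,u])
k=(abs(w[:,2]-.052)<.004)&(np.hypot(w[:,0]-.482,w[:,1]-.032)<.03)
print("timer",k.sum(),w[k].mean(0).round(4))
cv2.imwrite("pics/end.png",p[:,:,::-1])
```

```text
hit True z [0.4845 0.0335 0.0461] F [-0.8  0.3  6. ]
t 18.7 [-0.69  0.88  0.96  2.09 -1.08  0.8  -0.53]
timer 166 [0.4829 0.0355 0.0525]
```

View pics/end.png

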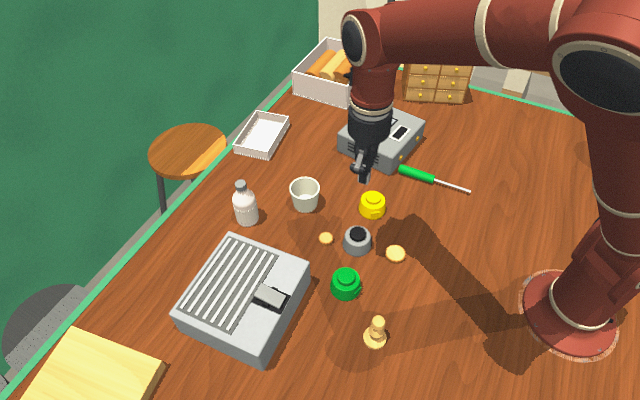

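The timer at (358,240) was pressed to 46 mm and has sprung back to 52 mm without moving. All bystanders are where they were and the arm is clear.

```bash
python3 -c "
from bench import robot
print(robot.job_done())"
```

```text
the job is handed in; nothing more can be done
None
```

I pressed the rocker, the bar key and the timer top in that order and handed the job in; the camera and force readings showed each press complete, the timer sprung back in place and nothing else moved, but no verdict was returned.

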